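# Put the long bolt away in the hardware carousel

## Robot

A 6-joint arm with a two-finger parallel gripper is mounted at the origin on the work surface. World frame = base frame: x ahead of the robot, y to its left, z up, the work surface at z = 0. Lengths are in m, angles in rad, forces in N, time in s.
With the tool pointing down it reaches from about 0.25 to 0.725 m from the base axis. Payload 4 kg.
Tool frame: the origin (TCP) lies at the very end of the fingers, on their centre line; the grasp point (between the pads) lies 19 mm behind it (bot.pinch_z is the distance from the TCP to the grasp point, in m); z points along the fingers, x is the direction in which the jaws open and shut, and the axes are right-handed (so a half turn about z gives the same grasp; the last joint's range is limited). The gripper opens to 85 mm and grips with 20 to 120 N. Pads are 22 mm wide; open, the fingers measure 114 mm over their backs; the gripper's body (76 mm by 85 mm) begins 54 mm behind the grasp point. The pads swing forward as they close: fully open they stand 13 mm farther back than shut.
Start: joints at [-1.278, 0.241, 0.005, 1.335, 0, 1.571], TCP at [0.144, -0.479, 0.231] pointing down, gripper open.
Joint ranges: [-2.72, 2.72], [-1.05, 1.87], [-1.09, 1.28], [-1.99, 2.15], [-1.42, 1.44], [-3.14, 3.14]. Speed limits (rad/s): [2.79, 2.79, 3.14, 3.14, 3.14, 3.14].

## Interface

Orientations are given as a unit quaternion [x, y, z, w].
In Python, from workcell import bot gives the robot as it stands. The module is installed in compiled form; this text tells all that it offers.
- The arm moves only by the shell command python3 -m inch 'ROWS'. ROWS is JSON, a list of rows, each a list of 7 numbers: the shift along the tool's x, y, z scaled (see below), then the turn, a rotation vector about the tool's x, y, z scaled (see below), then the gripper command: -1 is fully open, 1 is shut, values between are in proportion. In form: [[x, y, z, wx, wy, wz, gripper], ...]. A call has exactly 8 rows; each row shifts and turns the commanded pose from where the row before left it, along the tool's axes as they then stand; what a row does not reach is not made up. The controller multiplies each number of a shift by 2.5 cm and each number of a turn by 180 degrees. A row lasts 1/10 s, in which the tool goes at most 50 mm and 8.59 degrees, less where a joint would pass 70% of its speed; a pose out of reach is approached as far as the arm can. A call with a number of a shift or a turn outside -1 to 1 is refused whole. A call with a gripper value outside its range is refused whole. The fingers move at their own pace and stop on an object; the grip force is fixed at half the most. Time passes only in rows, so rows that do not move let the fingers close, or fill a call up. It gives the time, the measured TCP pose, the force and the opening at its end, in the units of the state.
- bot.get_obs(): the state, without advancing time (a new reading comes with each control period).
- bot.camera(name): name is "side" or "top" or "wrist"; returns (picture, depth): 480x640x3 uint8, blue, green, red; 480x640 float32, m along the optical axis (not along the pixel's ray), 0 where there is no reading.
- bot.get_calibration(name): a dict with "vfov" (degrees; the focal length in pixels is half the picture's height over the tangent of half this angle, whatever the lens; pixels are square), "cx", "cy" (the principal point, pixels), "dist_coeffs" ([k1, k2, p1, p2, k3] as OpenCV has them; the pictures are not rectified), "R" (3x3) and "t" (3): a world point X has camera coordinates R X + t. Camera axes: x right, y down, z forward; pixel columns grow to the right and rows downward; lengths in m; the calibration is good to about 2 mm. A picture is of the moment at which its call begins: read the wrist's pose just before it. get_calibration takes no time and is no camera call; for the wrist camera it gives the pose at the moment of the call.
- bot.job_done(): hands the job in, once; it reports no verdict.
The state is a dict: "clock": time; "joint_pos": joint angles; "joint_vel": joint speeds; "tau": joint torques, N m; "eef_pos": TCP position; "tool_rot": TCP orientation; "ft_force": force on the tool from outside, world axes, zero at the start; "ft_torque": the same for the moment, N m; "grip_width": finger opening in m.
Only numpy, scipy, OpenCV 4.12 (cv2) and the standard library are available. Lean on these libraries where they do the work, as an engineer would, in place of code of your own. Each camera call takes 0.05 s, during which the arm holds its last target.

## Task

A long hex bolt has been left lying on the workbench. Turn the hardware carousel until the bin that already holds the long hex bolts is squarely under the opening in the clear dust cover, then put the bolt through the opening so that it lies in that bin with the others. Leave the short bolt, the star knob, the push stick and the walnut offcut where they lie.

Things in the scene. Friction and masses are not known exactly. Their poses are not given: they have to be found in the camera images.
- long_bolt_center (a point): the long hex bolt, plain steel, lying loose on the right-hand side of the bench: 78 mm overall = 70 mm shank of 12 mm diameter + hex head 19 mm across flats, 8 mm thick; about 0.09 kg. Point: on its axis, half-way along the overall length, 8 mm above the bench; x runs along the bolt to the head (3 degrees up, the head being wider). Centre of mass about 5 mm nearer the head
- short_bolt_center (a point): bystander: the short hex bolt, same head and shank diameter but only 43 mm overall (35 mm shank); point at mid-length on its axis, x towards the head
- star_knob: bystander: black five-lobed star knob 46 mm across and 18 mm thick, lying on its face, a thin threaded stud standing up to 50 mm above the bench; origin at the centre of its underside
- push_stick: bystander: flat plywood push stick, about 310 mm long and 15 mm thick, lying along x near the right end of the bench; origin under its middle
- offcut: bystander: dark walnut offcut 55 x 160 x 24 mm (x, y, z of its frame) at the bench's far side; origin at the centre of its underside
- carousel: fixed part of the hardware carousel, screwed to the bench; origin under its middle, on the upright turning axis. Dark base plate of 340 mm diameter and, on three pillars, a clear flat dust cover of 336 mm diameter, 4 mm thick, its top face 76 mm above the bench, with one opening. The handwheel's shaft comes up through the cover's centre; its hub ends 108 mm above the bench
- turntable: the turning tray under the cover: round, grey, 304 mm across, wall tops 68 mm above the bench, six equal pie-shaped bins; about 1.1 kg, turn it smoothly; origin on the axis. Turns without end either way; friction of 0.1 N m (2.5 N at the handle) holds it where it is left. Counter-clockwise from above the bins hold (fixed) long hex bolts, star knobs, washers, short hex bolts, wing nuts, wooden dowels
- long_bolt_bin (a point): middle of the floor of the bin of long hex bolts (three lie in it, pointing outwards, up to 19 mm high), 105 mm from the axis, 20 mm above the bench; turns with the tray. It is squarely under the opening when this point is straight below the opening's point. The bin runs from 24 to 149 mm from the axis; its partitions are 3 mm thick, 46 mm high
- cover_opening (a point): middle of the one opening in the dust cover, at the cover's top face (76 mm above the bench), 105 mm from the axis, to the robot's right of it (-y, give or take 25 degrees). The opening is pie-shaped with a thin aluminium lip: 56 degrees wide, from 58 to 148 mm from the axis (90 mm long radially, 105 mm wide across at this point)
- handle_grip (a point): upright black revolving handle, 20 mm diameter, 47 mm high, spinning freely about its own axis; point on its axis at mid-height, 124 mm above the bench. It stands 42 mm from the turning axis on a black disc handwheel (116 mm diameter, top 98 mm above the bench) fixed to the tray: one turn of the wheel is one of the tray. Hold it from above and lead it in a circle; the hand need not turn
Mind the look-alikes: they are no part of the job. Leave any blue look-alike of the part that bears long_bolt_center alone.

How it is judged:
On the way:
1. the long-bolt bin has been turned under the opening of the cover (its middle within 20 mm of straight below the opening's middle), with the long bolt still outside the carousel (horizontal distance between long_bolt_bin and cover_opening below 0.02 m and horizontal distance between long_bolt_center and carousel above 0.17 m), for 0.2 s.
At the end, for the whole second after the job is handed in: The long bolt lies released and at rest inside the long-bolt bin: its middle within 50 mm of the middle of that bin seen from above and less than 35 mm above the bin's floor, the bolt lying rather than standing (its axis at least 54 degrees from vertical) (horizontal distance between long_bolt_center and long_bolt_bin below 0.05 m and z of long_bolt_center in the frame of long_bolt_bin between 0 and 0.035 m and angle between long_bolt_center's own x axis and vertical between 0.95 and 2.19 rad); the robot touches nothing.
It fails at once if the short bolt is moved more than 30 mm (distance of short_bolt_center from where it was at the start of the episode above 0.03 m).
It fails at once if the star knob is moved more than 30 mm (distance of star_knob from where it was at the start of the episode above 0.03 m).
It fails at once if the push stick is moved more than 30 mm (distance of push_stick from where it was at the start of the episode above 0.03 m).
It fails at once if the offcut is moved more than 30 mm (distance of offcut from where it was at the start of the episode above 0.03 m).
It also fails if it takes over 58 s, if anything falls off the work surface, if the arm or the gripper's body presses on something with over 40 N, if the wrist force passes 120 N, or if a joint passes its speed limit or range.

## Working session

There is one attempt and no reset: what is moved stays moved. The work goes in short steps, Python scripts to look and compute and a shell command to move; the robot and the scene stay as the last step left them, time stands still between calls to the robot, and variables do not carry over. Pictures are saved under pics/ and viewed, and the job is handed in when it is done.

```bash
mkdir -p pics; cat > h.py <<'E'
import numpy as np, cv2, json
from workcell import bot
def K(c):
    f=240/np.tan(np.radians(c['vfov'])/2)
    return np.array([[f,0,c['cx']],[0,f,c['cy']],[0,0,1.]]),np.array(c['dist_coeffs'],float)
def ray(c,uv):
    k,d=K(c); p=cv2.undistortPoints(np.array(uv,float).reshape(-1,1,2),k,d).reshape(-1,2)
    R=np.array(c['R']);t=np.array(c['t']); o=-R.T@t
    return o,np.c_[p,np.ones(len(p))]@R
def onz(c,uv,z):
    o,D=ray(c,uv); s=(z-o[2])/D[:,2]; return o+D*s[:,None]
def proj(c,X):
    k,d=K(c); R=np.array(c['R']);t=np.array(c['t'],float)
    return cv2.projectPoints(np.array(X,float).reshape(-1,1,3),cv2.Rodrigues(R)[0],t,k,d)[0].reshape(-1,2)
def dpt(c,depth,uv):
    o,D=ray(c,uv); return np.array([o+D[i]*depth[int(round(v)),int(round(u))] for i,(u,v) in enumerate(np.array(uv).reshape(-1,2))])
E
python3 - <<'E'
from h import *
for n in ['top','side','wrist']:
    c=bot.get_calibration(n); im,d=bot.camera(n)
    cv2.imwrite(f'pics/{n}0.png',im); np.save(f'{n}0.npy',d); json.dump({k:np.array(v).tolist() for k,v in c.items()},open(f'{n}0.json','w'))
    print(n,-np.array(c['R']).T@c['t'],c['vfov'],c['dist_coeffs'])
o=bot.get_obs(); print(o)
E
```

```text
top [ 0.47401819 -0.07890848  1.10565994] 52.88463321469024 [-0.05764534  0.          0.          0.          0.        ]
side [ 0.23519295 -0.84488879  0.65417356] 48.023194273593006 [-0.1085139  0.         0.         0.         0.       ]
wrist [ 0.21331425 -0.45767084  0.37241697] 70.29450650753846 [0.00147718 0.         0.         0.         0.        ]
{'clock': 0.15, 'joint_pos': array([-1.27803256e+00,  2.41242789e-01,  4.07187963e-03,  1.33521582e+00,
        5.64340493e-06,  1.57080108e+00]), 'joint_vel': array([-0.00068101, -0.00200397,  0.00594596, -0.00015395,  0.00153382,
        0.00023581]), 'tau': array([-1.62852971e-04, -3.72634542e+01,  2.52638948e+01,  1.23256873e-02,
        3.40507620e-05,  1.88334404e-06]), 'eef_pos': array([ 0.14416661, -0.47827733,  0.23063062]), 'tool_rot': array([ 8.02681171e-01, -5.96407835e-01, -6.36613034e-04, -4.76526587e-04]), 'ft_force': array([ 0.01802691,  0.00278642, -0.20278293]), 'ft_torque': array([ 0.0176458 , -0.00938545, -0.02344478]), 'grip_width': 0.08535580665242215}
```

View pics/top0.png

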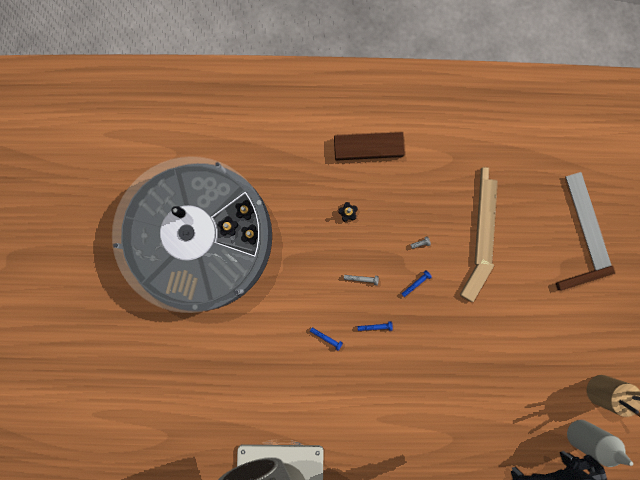

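View pics/side0.png

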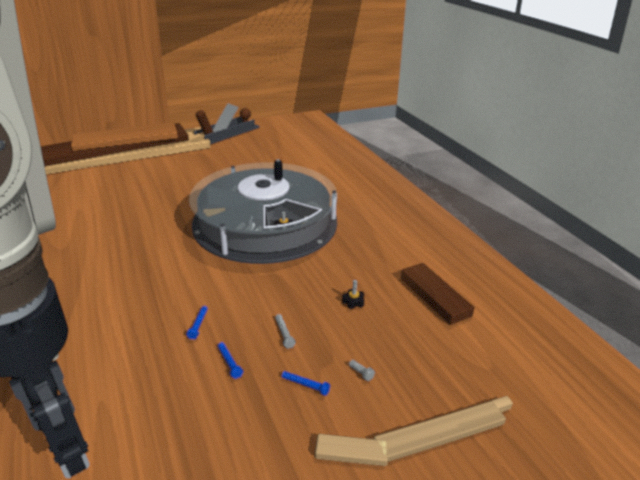

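View pics/wrist0.png

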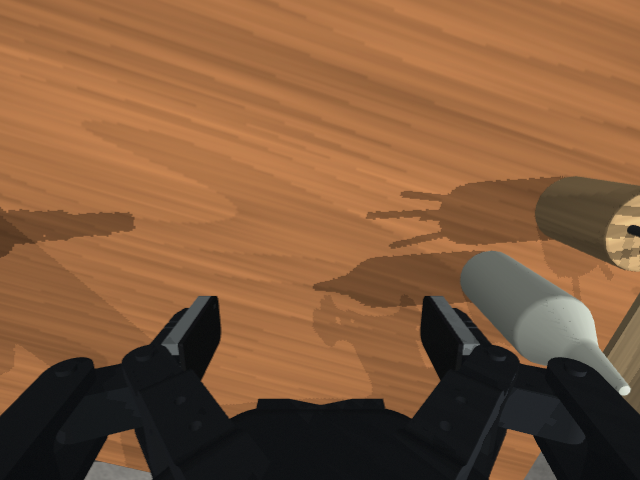

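```bash
python3 - <<'E'
import cv2,numpy as np
im=cv2.imread('pics/top0.png')
a=cv2.resize(im[150:325,95:290],None,fx=4,fy=4,interpolation=cv2.INTER_CUBIC)[:600]
cv2.imwrite('pics/c1.png',cv2.resize(im[155:320,95:290],None,fx=3.6,fy=3.6,interpolation=cv2.INTER_CUBIC))
cv2.imwrite('pics/c2.png',cv2.resize(im[225:355,300:450],None,fx=4.5,fy=4.5,interpolation=cv2.INTER_CUBIC))
E
```

```text
(no output)
```

View pics/c1.png

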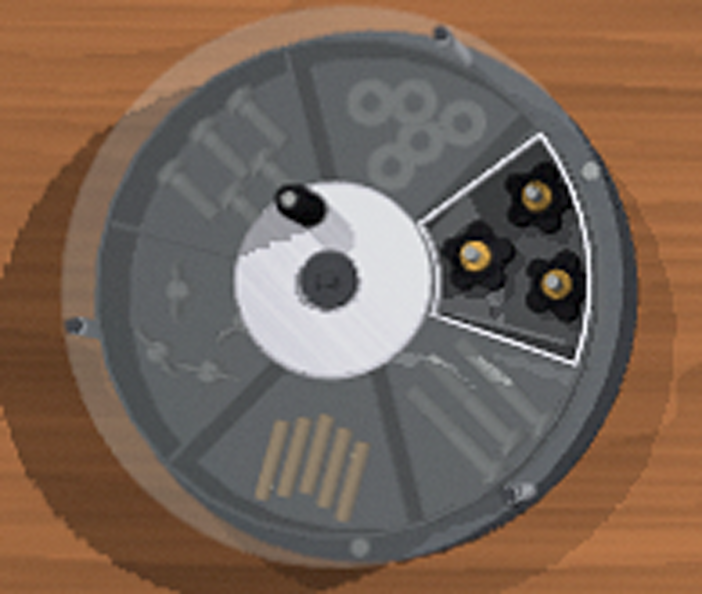

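View pics/c2.png

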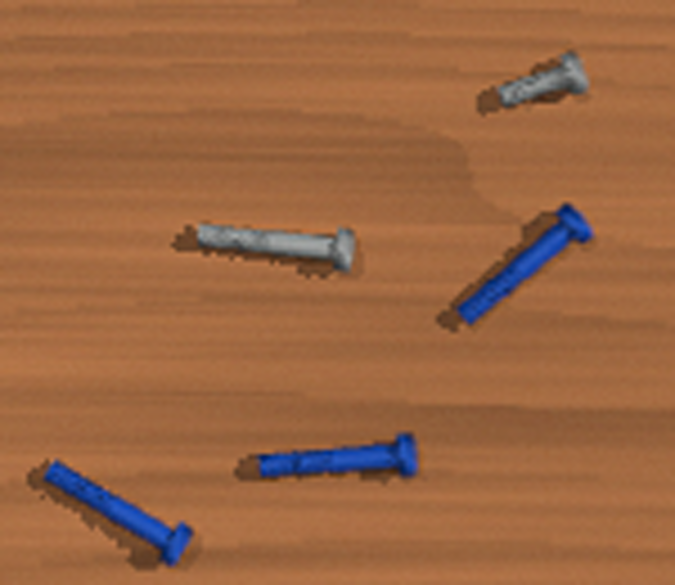

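```bash
cat >> h.py <<'E'
def load(n): return cv2.imread(f'pics/{n}.png'),np.load(f'{n}.npy'),json.load(open(f'{n}.json'))
E
python3 - <<'E'
from h import *
im,d,c=load('top0')
np.set_printoptions(precision=4,suppress=True)
C=lambda x,y:(95+x/3.6,155+y/3.6)
hsv=cv2.cvtColor(im,cv2.COLOR_BGR2HSV)
# white wheel
m=((hsv[...,2]>190)&(hsv[...,1]<40)).astype(np.uint8); m[:, :155]=0; m[:,222:]=0; m[:190]=0;m[265:]=0
cs=max(cv2.findContours(m,0,1)[0],key=cv2.contourArea); h=cv2.convexHull(cs)
e=cv2.fitEllipse(h); print('wheel',e, onz(c,[e[0]],0.098), 'diam', np.linalg.norm(np.diff(onz(c,[(e[0][0]-e[1][0]/2,e[0][1]),(e[0][0]+e[1][0]/2,e[0][1])],.098),axis=0)))
print('hub',onz(c,[C(329,280)],.108))
print('handle top',onz(c,[C(288,199)],.1475), d[int(155+199/3.6),int(95+288/3.6)])
op=[C(541,134),C(420,223),C(434,314),C(577,362),C(590,270),C(430,270)]
print('opening',onz(c,op,.076))
print('star pillars',onz(c,[C(441,33),C(75,325),C(523,491)],.076))
for nm,pq in dict(star_wash=[(418,222),(530,125)],long_dow=[(380,380),(415,520)],wash_short=[(328,178),(290,55)],short_wing=[(240,240),(115,222)],wing_dow=[(275,372),(175,462)],longstar=[(500,320),(572,346)]).items():
    print(nm,onz(c,[C(*p) for p in pq],.068)[:,:2].ravel())
# bolt
for nm,(x0,y0,x1,y1) in dict(long=(335,268,390,295),short=(400,230,440,255)).items():
    g=((hsv[...,1]<60)&(hsv[...,2]>70)).astype(np.uint8); z=np.zeros_like(g); z[y0:y1,x0:x1]=g[y0:y1,x0:x1]
    cc=max(cv2.findContours(z,0,1)[0],key=cv2.contourArea); r=cv2.minAreaRect(cc); b=cv2.boxPoints(r)
    P=onz(c,b,.008); print(nm,r,onz(c,[r[0]],.008),P[:,:2], np.linalg.norm(P[1]-P[0]),np.linalg.norm(P[2]-P[1]))
E
```

```text
wheel ((191.5294647216797, 230.24868774414062), (50.32715606689453, 66.30497741699219), 52.34135437011719) [[0.5674 0.186  0.098 ]] diam 0.10600574557651336
hub [[0.5611 0.1939 0.108 ]]
handle top [[0.6025 0.2075 0.1475]] 0.9633177
opening [[0.6533 0.0786 0.076 ]
 [0.5988 0.1494 0.076 ]
 [0.5445 0.1394 0.076 ]
 [0.5173 0.0538 0.076 ]
 [0.5721 0.0473 0.076 ]
 [0.5707 0.1425 0.076 ]]
star pillars [[0.7139 0.1404 0.076 ]
 [0.5348 0.3544 0.076 ]
 [0.4406 0.084  0.076 ]]
star_wash [0.6003 0.1523 0.6601 0.0866]
long_dow [0.5051 0.1723 0.4222 0.1491]
wash_short [0.6262 0.2075 0.701  0.2334]
short_wing [0.5879 0.2595 0.5978 0.3359]
wing_dow [0.5089 0.2355 0.4543 0.2939]
longstar [0.5421 0.1015 0.5271 0.058 ]
long ((360.92877197265625, 279.42327880859375), (34.16176223754883, 8.031530380249023), 2.12109637260437) [[ 0.4693 -0.1784  0.008 ]] [[ 0.4611 -0.1393]
 [ 0.4793 -0.1398]
 [ 0.4775 -0.2176]
 [ 0.4593 -0.2171]] 0.018214370428269823 0.0778575293384232
short ((420.03753662109375, 241.9942169189453), (8.36314582824707, 19.387290954589844), 81.25383758544922) [[ 0.5567 -0.3135  0.008 ]] [[ 0.5624 -0.2899]
 [ 0.5699 -0.3342]
 [ 0.5509 -0.3372]
 [ 0.5435 -0.2929]] 0.04493627492375525 0.019213166117270752
```

Candidates for the bolt in the top view: steel (361,280), steel short (420,243) and blue at (326,339), (374,327) and (416,284). Only the one at (361,280) is plain steel and about 78 mm long, so it is the long bolt. The axis is near (0.561, 0.194), the opening at about -79°, the long-bolt bin (crop lower right) at about -134°, and the handle at 18°. The tray therefore needs about +55° counter-clockwise.

I'll start by travelling and turning tool x onto world x.

```bash
python3 -m inch '[[0,-1,0,0,0,-0.045,-1],[0,-1,0,0,0,-0.045,-1],[0,-1,0,0,0,-0.045,-1],[0,-1,0,0,0,-0.045,-1],[0,-1,0,0,0,-0.045,-1],[0,-1,0,0,0,-0.045,-1],[0,-1,0,0,0,-0.045,-1],[0,-1,0,0,0,-0.045,-1]]'
python3 - <<'E'
from h import *
from scipy.spatial.transform import Rotation as Ro
np.set_printoptions(precision=4,suppress=True)
o=bot.get_obs(); print(o['eef_pos'],o['joint_pos']); print(Ro.from_quat(o['tool_rot']).as_matrix())
im,d,c=load('top0'); s,ds,cs=load('side0')
# circle through pillars
P=onz(c,[(95+x/3.6,155+y/3.6) for x,y in [(441,33),(75,325),(523,491)]],.076)[:,:2]
A=np.c_[2*(P[1:]-P[0])]; b=(P[1:]**2).sum(1)-(P[0]**2).sum(); print('axis from pillars',np.linalg.solve(A,b))
# handle seen from side: project estimate
print(proj(cs,[[.6025,.2075,.147],[.561,.194,.108],[.4693,-.1784,.008],[.581,.0908,.076]]))
print('bolt ends',onz(c,[(300+198/4.5,225+236/4.5),(300+347/4.5,225+250/4.5)],.008))
cv2.imwrite('pics/s1.png',cv2.resize(s[140:270,180:350],None,fx=4.5,fy=4.5,interpolation=cv2.INTER_CUBIC))
E
```

```text
clock: 0.95
eef_pos: [0.2786, -0.3433, 0.2309]
tool_rot: [0.998, -0.07, -0.0, -0.0]
ft_force: [0.1, -0.3, 0.1]
grip_width: 0.0854
[ 0.2786 -0.3433  0.2309] [-0.8891  0.1269 -0.1366  1.3079  0.0002  0.8226]
[[ 0.9901 -0.1404 -0.0003]
 [-0.1404 -0.9901  0.0006]
 [-0.0004 -0.0006 -1.    ]]
axis from pillars [0.5604 0.1939]
[[276.9907 160.5957]
 [261.9674 181.7035]
 [282.0769 330.8995]
 [286.7572 213.8224]]
bolt ends [[ 0.4733 -0.1399  0.008 ]
 [ 0.4672 -0.2153  0.008 ]]
```

View pics/s1.png

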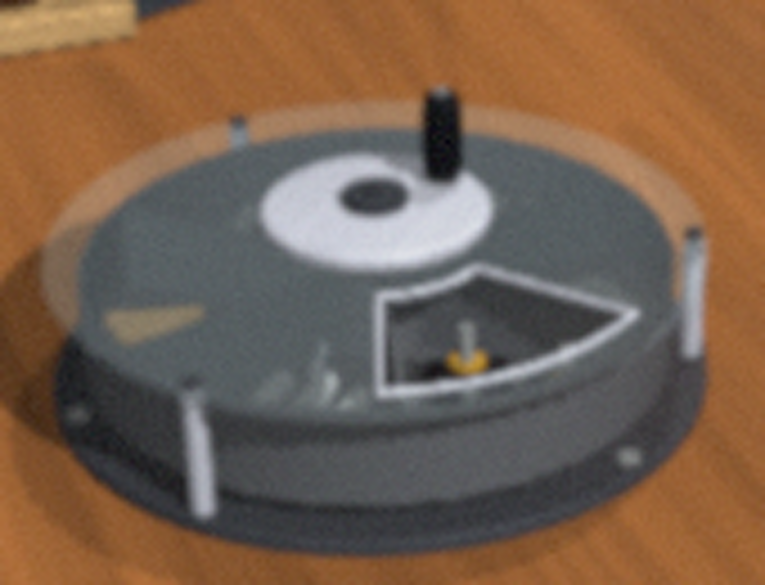

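The side view agrees with the top measurement: handle top predicted at (277,161), seen at (278,160). Next I travel to above the handle.

```bash
python3 -m inch '[[0,0,0,0,0,-0.045,-1],[0.59,-1,0,0,0,0,-1],[0.59,-1,0,0,0,0,-1],[0.59,-1,0,0,0,0,-1],[0.59,-1,0,0,0,0,-1],[0.59,-1,0,0,0,0,-1],[0.59,-1,0,0,0,0,-1],[0.59,-1,0,0,0,0,-1]]'
python3 -m inch '[[0.59,-1,0,0,0,0,-1],[0.59,-1,0,0,0,0,-1],[0.59,-1,0,0,0,0,-1],[0.59,-1,0,0,0,0,-1],[0.59,-1,0,0,0,0,-1],[0.59,-1,0,0,0,0,-1],[0.59,-1,0,0,0,0,-1],[0.59,-1,0,0,0,0,-1]]'
python3 -m inch '[[0.59,-1,0,0,0,0,-1],[0.59,-1,0,0,0,0,-1],[0.59,-1,0,0,0,0,-1],[0.59,-1,0,0,0,0,-1],[0.59,-1,0,0,0,0,-1],[0.59,-1,0,0,0,0,-1],[0.59,-1,0,0,0,0,-1],[0,0,0,0,0,0,-1]]'
python3 - <<'E'
from h import *
from scipy.spatial.transform import Rotation as Ro
np.set_printoptions(precision=4,suppress=True)
c=bot.get_calibration('wrist');im,d=bot.camera('wrist'); o=bot.get_obs()
cv2.imwrite('pics/w1.png',im); print(o['eef_pos'],o['joint_pos']); print(Ro.from_quat(o['tool_rot']).as_matrix()); print(proj(c,[[.602,.2075,.1475],[.561,.194,.108]]))
json.dump({k:np.array(v).tolist() for k,v in c.items()},open('w1.json','w'));np.save('w1.npy',d)
E
```

```text
clock: 1.75
eef_pos: [0.3826, -0.1687, 0.2311]
tool_rot: [1.0, -0.003, -0.0, -0.0]
ft_force: [0.6, -1.2, 0.4]
grip_width: 0.0856
clock: 2.55
eef_pos: [0.5018, 0.0305, 0.231]
tool_rot: [1.0, -0.003, -0.0, 0.0]
ft_force: [-0.0, -0.3, -1.0]
grip_width: 0.0854
clock: 3.35
eef_pos: [0.6065, 0.2069, 0.2295]
tool_rot: [1.0, -0.001, -0.001, -0.0]
ft_force: [-1.0, -0.1, -0.4]
grip_width: 0.0854
[0.6058 0.2052 0.2297] [ 0.3266  0.5318  0.4314  1.4725 -0.0001  1.9009]
[[ 1.     -0.0034 -0.0018]
 [-0.0034 -1.     -0.0007]
 [-0.0018  0.0007 -1.    ]]
[[313.5215 246.0452]
 [264.0931 247.2625]]
```

View pics/w1.png

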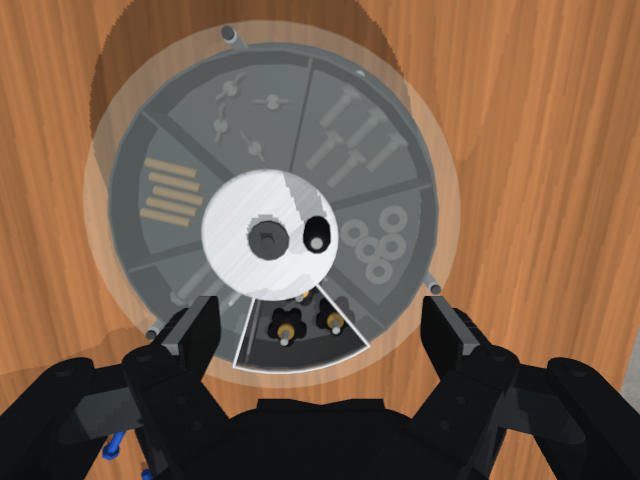

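```bash
python3 - <<'E'
from h import *
np.set_printoptions(precision=4,suppress=True)
im,d,c=load('w1')
cv2.imwrite('pics/w1c.png',cv2.resize(im[160:380,190:390],None,fx=2.7,fy=2.7,interpolation=cv2.INTER_CUBIC))
print('handle',onz(c,[(316,243)],.1475),'hub',onz(c,[(268,240)],.108))
hsv=cv2.cvtColor(im,cv2.COLOR_BGR2HSV)
m=((hsv[...,2]>190)&(hsv[...,1]<40)).astype(np.uint8);m[:160]=0;m[302:]=0;m[:,:195]=0;m[:,345:]=0
m=cv2.morphologyEx(m,cv2.MORPH_OPEN,np.ones((5,5)))
h=cv2.convexHull(max(cv2.findContours(m,0,1)[0],key=cv2.contourArea)); W=onz(c,h.reshape(-1,2),.098)
print('wheel',[(np.array(q)) for q in cv2.minEnclosingCircle((W[:,:2]*1000).astype(np.float32))])
Q=[(257,298),(338,299),(369,346),(235,366)]
P=onz(c,Q,.076); print(P)
for C in ([.5608,.194],):
  r=P[:,:2]-C; print(np.hypot(*r.T),np.degrees(np.arctan2(r[:,1],r[:,0])))
  S=onz(c,[(430,186),(310,60),(147,110),(130,269),(383,330)],.068)[:,:2]-C; print(np.degrees(np.arctan2(S[:,1],S[:,0])),np.hypot(*S.T))
E
```

```text
handle [[0.6037 0.2097 0.1475]] hub [[0.5645 0.2001 0.108 ]]
wheel [array([564.6641, 197.7789]), array(57.0524)]
[[0.5462 0.133  0.076 ]
 [0.6233 0.1317 0.076 ]
 [0.6548 0.0801 0.076 ]
 [0.5196 0.0572 0.076 ]]
[0.0628 0.0883 0.1476 0.1428] [-103.4953  -44.9154  -50.4736 -106.7525]
[  16.9798   75.3255  132.4339 -165.8289  -42.8434] [0.1499 0.15   0.1461 0.1399 0.1482]
```

View pics/w1c.png

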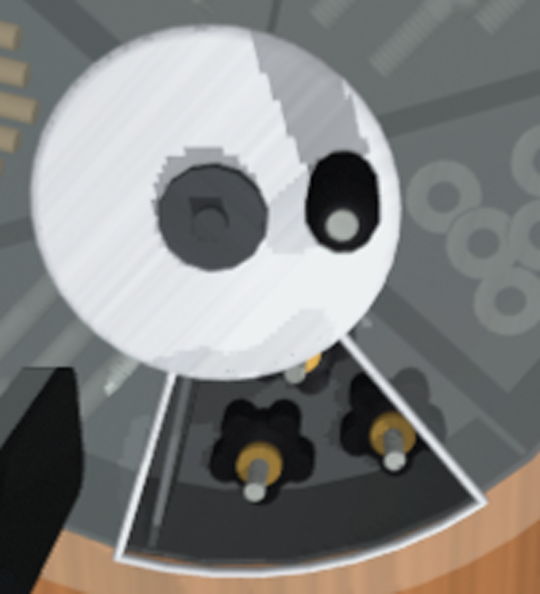

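```bash
python3 -m inch '[[-0.11,-0.14,0.6,0,0,0,-1],[0,0,0.9,0,0,0,-1],[0,0,0.9,0,0,0,-1],[0,0,0.9,0,0,0,-1],[0,0,0.9,0,0,0,-1],[0,0,0.45,0,0,0,-1],[0,0,0,0,0,0,-1],[0,0,0,0,0,0,0]]'
python3 - <<'E'
from h import *
c=bot.get_calibration('wrist');im,d=bot.camera('wrist'); o=bot.get_obs()
cv2.imwrite('pics/w2.png',im); print(o['eef_pos'],o['ft_force'],o['grip_width'])
E
```

```text
clock: 4.2
eef_pos: [0.6033, 0.207, 0.1159]
tool_rot: [1.0, -0.003, 0.0, -0.0]
ft_force: [1.5, 0.8, 0.6]
grip_width: 0.0731
[0.60375677 0.20732181 0.11649905] [ 0.8212118  -0.35881698  0.24408763] 0.06661929741205483
```

View pics/w2.png

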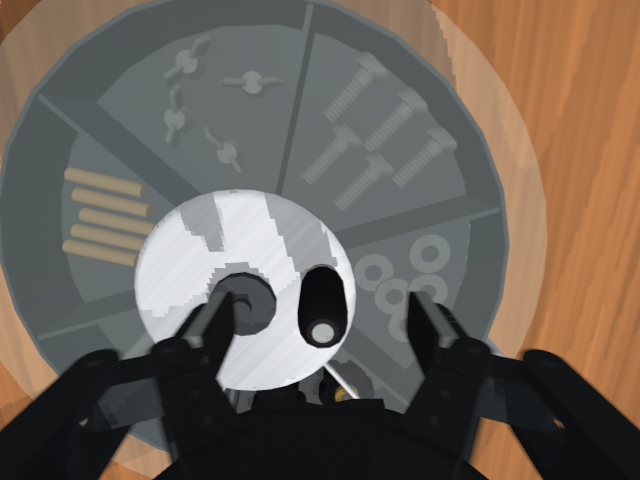

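The handle (322,330) stands midway between the fingers, which are at about 225 and 412. Closing.

```bash
python3 -m inch '[[0,0,0.1,0,0,0,0.5],[0,0,0,0,0,0,1],[0,0,0,0,0,0,1],[0,0,0,0,0,0,1],[0,0,0,0,0,0,1],[0,0,0,0,0,0,1],[0,0,0,0,0,0,1],[0,0,0,0,0,0,1]]'
```

```text
clock: 5.05
eef_pos: [0.6039, 0.2075, 0.1134]
tool_rot: [1.0, -0.003, 0.001, -0.0]
ft_force: [2.8, 0.1, 4.5]
grip_width: 0.0184
```

```bash
python3 -m inch '[[-0.032,-0.096,0,0,0,0,1],[-0.038,-0.094,0,0,0,0,1],[-0.044,-0.091,0,0,0,0,1],[-0.049,-0.088,0,0,0,0,1],[-0.054,-0.085,0,0,0,0,1],[-0.059,-0.082,0,0,0,0,1],[-0.064,-0.078,0,0,0,0,1],[-0.069,-0.074,0,0,0,0,1]]'
python3 -m inch '[[-0.073,-0.07,0,0,0,0,1],[-0.077,-0.065,0,0,0,0,1],[-0.081,-0.061,0,0,0,0,1],[-0.084,-0.056,0,0,0,0,1],[-0.087,-0.05,0,0,0,0,1],[-0.09,-0.045,0,0,0,0,1],[-0.093,-0.04,0,0,0,0,1],[-0.095,-0.034,0,0,0,0,1]]'
python3 - <<'E'
from h import *
for n in ['top','wrist']:
    c=bot.get_calibration(n);im,d=bot.camera(n)
    cv2.imwrite(f'pics/{n}3.png',im);json.dump({k:np.array(v).tolist() for k,v in c.items()},open(f'{n}3.json','w'));np.save(f'{n}3.npy',d)
o=bot.get_obs();print(o['eef_pos'],o['ft_force'],o['grip_width'])
E
```

```text
clock: 5.85
eef_pos: [0.5938, 0.2249, 0.1134]
tool_rot: [1.0, -0.003, 0.001, -0.0]
ft_force: [3.9, -0.5, 5.3]
grip_width: 0.0182
clock: 6.65
eef_pos: [0.5767, 0.2357, 0.1134]
tool_rot: [1.0, -0.003, 0.001, -0.0]
ft_force: [3.2, -0.2, 5.1]
grip_width: 0.0187
[0.57571089 0.23602534 0.11335103] [-0.16673008  0.85169489  6.82998105] 0.01859485066298596
```

View pics/wrist3.png

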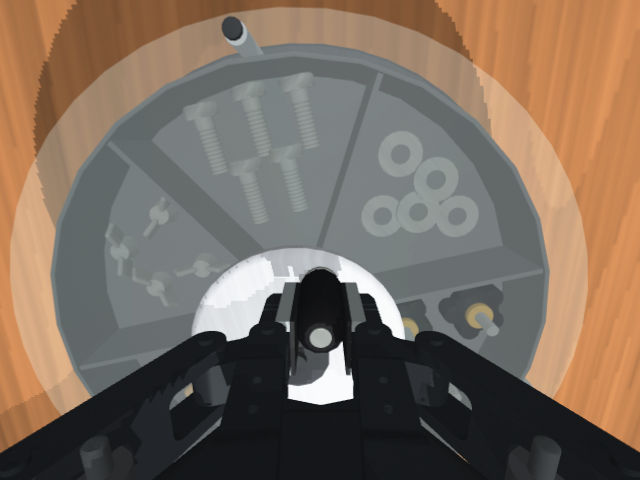

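View pics/top3.png

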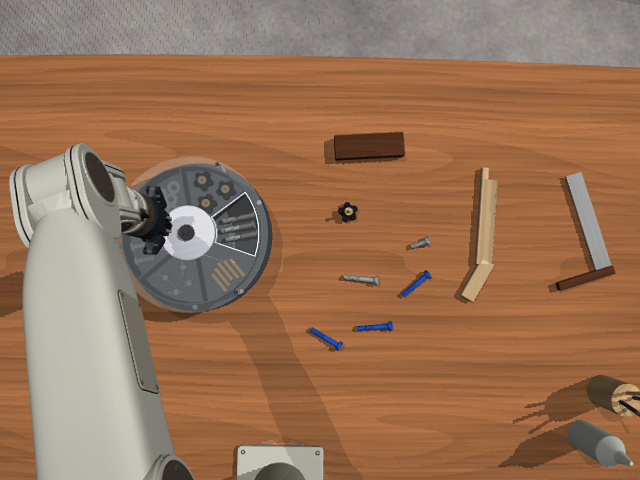

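```bash
python3 - <<'E'
from h import *
np.set_printoptions(precision=4,suppress=True)
im,d,c=load('top3'); a=np.array([.5611,.1939])
cv2.imwrite('pics/c3.png',cv2.resize(im[155:320,120:290],None,fx=3.6,fy=3.6,interpolation=cv2.INTER_CUBIC))
E
```

```text
(no output)
```

View pics/c3.png

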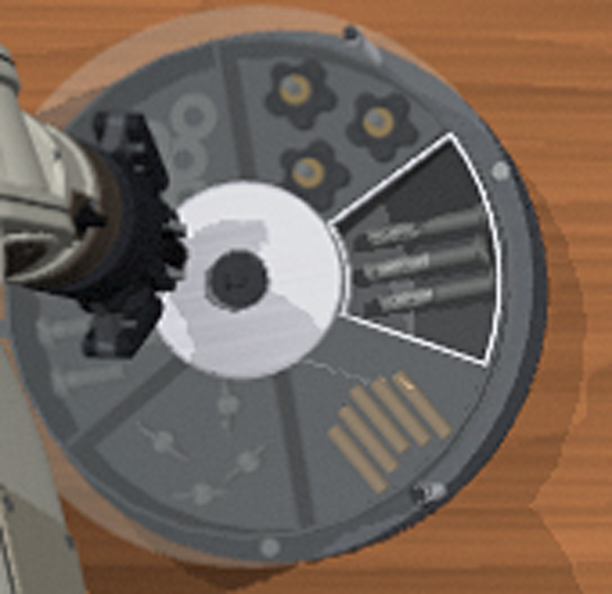

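```bash
python3 - <<'E'
from h import *
np.set_printoptions(precision=4,suppress=True)
im,d,c=load('top3')
C=lambda q:[(120+x/3.6,155+y/3.6) for x,y in q]
ax=onz(c,C([(237,280)]),.108)[0,:2]; print(ax)
def ang(q,z):
    P=onz(c,C(q),z)[:,:2]-ax; print(np.degrees(np.arctan2(P[:,1],P[:,0])),np.hypot(*P.T))
ang([(305,525),(226,50),(72,445)],.068)   # expect -79-60*k-30...
ang([(453,135),(332,222),(342,314),(487,362)],.076)
ang([(370,267),(490,253)],.03)
im2,d2,c2=load('wrist3')
P=onz(c2,[(381,77),(544,270),(110,143),(82,367)],.068)[:,:2]
for a in (ax,[.5645,.1985]): print(np.degrees(np.arctan2(*(P-a).T[::-1])),np.hypot(*(P-a).T))
E
```

```text
[0.5611 0.1951]
[-166.4933    8.9855  132.119 ] [0.1461 0.145  0.1444]
[ -52.084   -50.7524 -106.9139 -107.2236] [0.1492 0.0605 0.0569 0.1479]
[-75.262  -79.1726] [0.0633 0.1381]
[  72.0325   14.3582  130.7566 -168.8629] [0.1495 0.1514 0.1467 0.1412]
[  72.8996   13.3912  132.6525 -167.7917] [0.1452 0.1473 0.1464 0.1453]
```

Partition angles put the bin's middle at about -78°, against -79° for the opening, so it is squarely under (within about 3 mm). Three steel bolts are visible through the opening. Now I release, rise and travel to the loose bolt.

```bash
python3 -m inch '[[0,0,0,0,0,0,0],[0,0,0,0,0,0,-1],[0,0,0,0,0,0,-1],[0,0,0,0,0,0,-1],[0,0,-0.4,0,0,0,-1],[0,0,-1,0,0,0,-1],[0,0,-1,0,0,0,-1],[0,0,-1,0,0,0,-1]]'
python3 -m inch '[[0,0,-0.6,0,0,0.026,-1],[-0.25,1,0,0,0,0,-1],[-0.25,1,0,0,0,0,-1],[-0.25,1,0,0,0,0,-1],[-0.25,1,0,0,0,0,-1],[-0.25,1,0,0,0,0,-1],[-0.25,1,0,0,0,0,-1],[-0.25,1,0,0,0,0,-1]]'
python3 -m inch '[[-0.25,1,0,0,0,0,-1],[-0.25,1,0,0,0,0,-1],[-0.25,1,0,0,0,0,-1],[-0.25,1,0,0,0,0,-1],[-0.25,1,0,0,0,0,-1],[-0.25,1,0,0,0,0,-1],[-0.2,1,0,0,0,0,-1],[-0.2,1,0,0,0,0,-1]]'
python3 - <<'E'
from h import *
from scipy.spatial.transform import Rotation as Ro
np.set_printoptions(precision=4,suppress=True)
o=bot.get_obs();print(o['eef_pos'],o['joint_pos']);print(Ro.from_quat(o['tool_rot']).as_matrix())
E
```

```text
clock: 7.55
eef_pos: [0.5759, 0.2352, 0.1991]
tool_rot: [1.0, -0.003, 0.0, -0.0]
ft_force: [0.8, -0.6, -0.2]
grip_width: 0.0857
clock: 8.35
eef_pos: [0.5168, 0.0638, 0.2135]
tool_rot: [0.999, -0.044, 0.001, -0.0]
ft_force: [0.4, -0.2, -0.1]
grip_width: 0.0854
clock: 9.15
eef_pos: [0.4521, -0.1314, 0.2135]
tool_rot: [0.999, -0.044, 0.001, 0.0]
ft_force: [0.3, 0.4, 0.4]
grip_width: 0.0852
[ 0.4521 -0.1314  0.2135] [-0.2829  0.1909 -0.1054  1.2733  0.0001  1.3753]
[[ 0.9962 -0.0873  0.0011]
 [-0.0873 -0.9962 -0.0003]
 [ 0.0012  0.0002 -1.    ]]
```

```bash
python3 -m inch '[[0.45,0.96,0.4,0,0,0,-1],[0.45,0.96,0.6,0,0,0,-1],[0,0,0.6,0,0,0,-1],[0,0,0.4,0,0,0,-1],[0,0,0,0,0,0,-1],[0,0,0,0,0,0,-1],[0,0,0,0,0,0,-1],[0,0,0,0,0,0,-1]]'
python3 - <<'E'
from h import *
from scipy.spatial.transform import Rotation as Ro
np.set_printoptions(precision=4,suppress=True)
for n in ['top','wrist']:
    c=bot.get_calibration(n);im,d=bot.camera(n)
    cv2.imwrite(f'pics/{n}4.png',im);json.dump({k:np.array(v).tolist() for k,v in c.items()},open(f'{n}4.json','w'));np.save(f'{n}4.npy',d)
    if n=='wrist': print(proj(c,[[.4703,-.1776,.008]]))
o=bot.get_obs();print(o['eef_pos'])
E
```

```text
clock: 9.95
eef_pos: [0.4711, -0.1799, 0.1635]
tool_rot: [0.999, -0.043, 0.001, 0.0]
ft_force: [-1.1, -1.0, 0.8]
grip_width: 0.0855
[[318.6903 219.179 ]]
[ 0.4709 -0.18    0.1633]
```

View pics/wrist4.png

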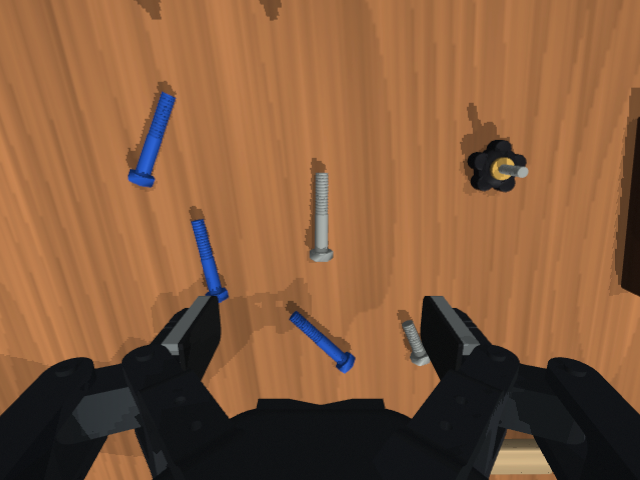

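View pics/top4.png

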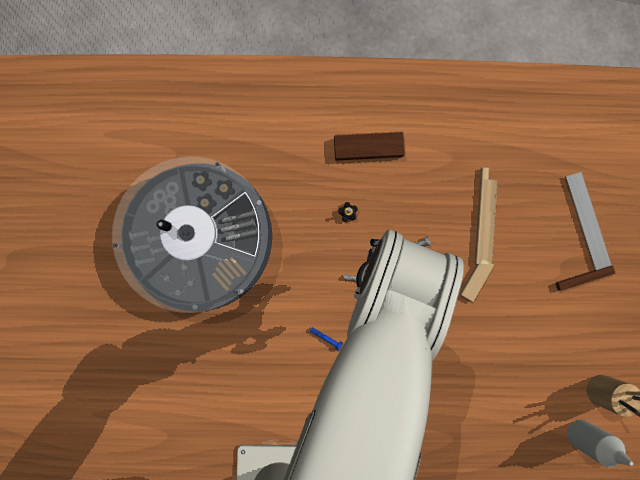

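The wrist view shows the steel long bolt from tail (321,172) to head (321,260). The blue ones are at (152,140), (210,260) and (322,340), and the short bolt at (415,343). A ±57 mm finger span at the bolt reaches columns 257 to 385, which is clear of all of them. The top view shows the tray still aligned.

```bash
python3 - <<'E'
from h import *
np.set_printoptions(precision=4,suppress=True)
im,d,c=load('wrist4')
cv2.imwrite('pics/w4c.png',cv2.resize(im[150:280,255:390],None,fx=4.4,fy=4.4,interpolation=cv2.INTER_CUBIC))
hsv=cv2.cvtColor(im,cv2.COLOR_BGR2HSV)
z=((hsv[...,1]<70)&(hsv[...,2]>60)).astype(np.uint8);m=np.zeros_like(z);m[160:275,300:345]=z[160:275,300:345]
cc=max(cv2.findContours(m,0,1)[0],key=cv2.contourArea);m[:]=0;cv2.drawContours(m,[cc],-1,1,-1)
rows=[(v,np.nonzero(m[v])[0].min(),np.nonzero(m[v])[0].max()) for v in range(160,275) if m[v].any()]
print(rows[0],rows[-1]); sh=np.array([((a+b)/2,v) for v,a,b in rows[4:70]])
P=onz(c,sh,.007); f=np.polyfit(P[:,1],P[:,0],1); print('dir deg of perp', np.degrees(np.arctan(-f[0])), 'x at y=-.18',np.polyval(f,-.18))
e=onz(c,[(sh[0,0],rows[0][0]),(sum(rows[-1][1:])/2,rows[-1][0])],.008); print(e,np.linalg.norm(e[0]-e[1]),e.mean(0))
E
```

```text
(173, np.int64(316), np.int64(327)) (261, np.int64(315), np.int64(327))
dir deg of perp -5.402721454232736 x at y=-.18 0.4722381612870676
[[ 0.4763 -0.1372  0.008 ]
 [ 0.4689 -0.2174  0.008 ]] 0.08053072042751862 [ 0.4726 -0.1773  0.008 ]
```

View pics/w4c.png

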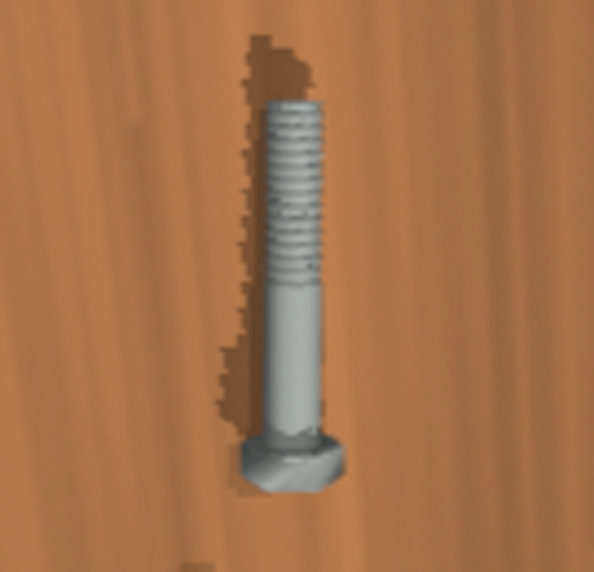

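```bash
python3 -m inch '[[0.03,0.06,1,0,0,0,-1],[0,0,1,0,0,0,-1],[0,0,1,0,0,0,-1],[0,0,1,0,0,0,-1],[0,0,1,0,0,0,-1],[0,0,0.8,0,0,0,-1],[0,0,0.5,0,0,0,-1],[0,0,0,0,0,0,-1]]'
python3 -m inch '[[0,0,0.06,0,0,0,0],[0,0,0,0,0,0,0.5],[0,0,0,0,0,0,1],[0,0,0,0,0,0,1],[0,0,0,0,0,0,1],[0,0,0,0,0,0,1],[0,0,0,0,0,0,1],[0,0,0,0,0,0,1]]'
```

```text
clock: 10.85
eef_pos: [0.4699, -0.1812, 0.0036]
tool_rot: [0.999, -0.044, -0.002, -0.001]
ft_force: [-0.5, 0.2, 0.0]
grip_width: 0.0852
clock: 11.65
eef_pos: [0.4716, -0.1819, 0.0042]
tool_rot: [0.999, -0.044, 0.0, 0.0]
ft_force: [-0.3, 0.4, 5.5]
grip_width: 0.0091
```

```bash
python3 -m inch '[[0,0,-0.3,0,0,0,1],[0,0,-0.7,0,0,0,1],[0,0,-1,0,0,0,1],[0,0,-1,0,0,0,1],[0,0,-1,0,0,0,1],[0,0,-1,0,0,0,1],[0,0,-1,0,0,0,1],[0,0,0,0,0,0,1]]'
python3 - <<'E'
from h import *
np.set_printoptions(precision=4,suppress=True)
for n in ['side','wrist']:
    c=bot.get_calibration(n);im,d=bot.camera(n)
    cv2.imwrite(f'pics/{n}5.png',im);json.dump({k:np.array(v).tolist() for k,v in c.items()},open(f'{n}5.json','w'));np.save(f'{n}5.npy',d)
o=bot.get_obs();print(o['eef_pos'],o['joint_pos'],o['grip_width'],o['ft_force'])
E
```

```text
clock: 12.45
eef_pos: [0.4734, -0.1826, 0.1572]
tool_rot: [0.999, -0.044, 0.003, 0.001]
ft_force: [0.1, 0.1, 0.4]
grip_width: 0.0093
[ 0.4712 -0.1817  0.1536] [-0.3681  0.2978 -0.1263  1.1461 -0.      1.29  ] 0.009034037507888558 [-0.8373 -0.1506 -0.7125]
```

View pics/wrist5.png

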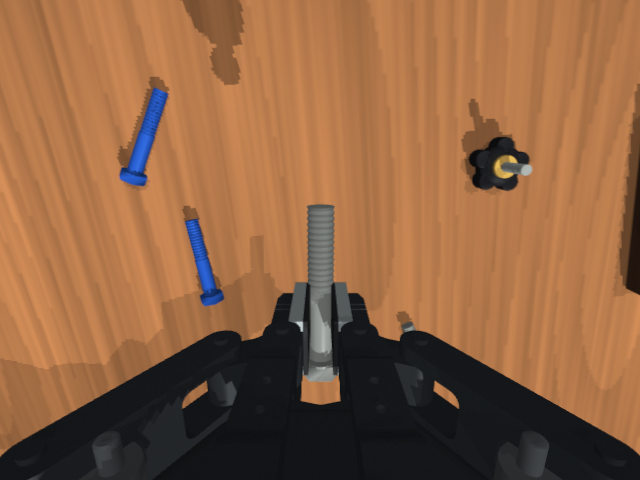

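View pics/side5.png

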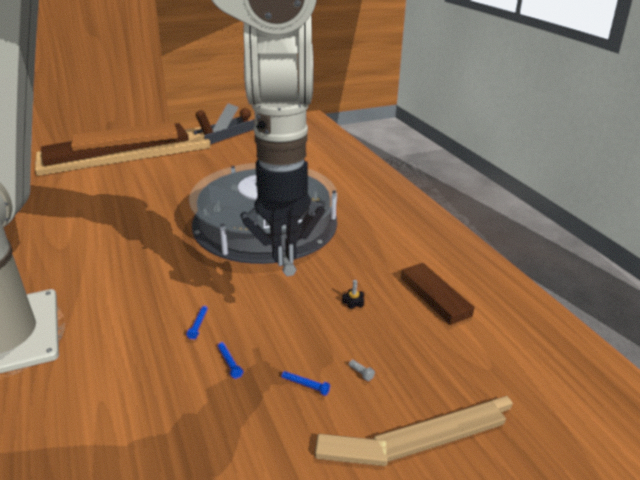

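The bolt is held level across the pads, tail at (321,207) and head at (321,372). I'll carry it to the opening and turn it across the opening, which leaves more margin than placing it radially.

```bash
python3 -m inch '[[0.3,-0.94,-0.3,0,0,0,1],[0.3,-0.94,-0.3,0,0,0,1],[0.3,-0.94,-0.3,0,0,0,1],[0.3,-0.94,-0.3,0,0,0,1],[0.3,-0.94,0,0,0,0,1],[0.3,-0.94,0,0,0,0,1],[0.3,-0.94,0,0,0,0,1],[0.3,-0.94,0,0,0,0,1]]'
python3 -m inch '[[0.3,-0.94,0,0,0,0,1],[0.3,-0.94,0,0,0,0,1],[0.3,-0.94,0,0,0,0,1],[0.3,-0.94,0,0,0,0,1],[0,0,0,0,0,-0.047,1],[0,0,0,0,0,-0.047,1],[0,0,0,0,0,-0.047,1],[0,0,0,0,0,-0.047,1]]'
python3 -m inch '[[0,0,0,0,0,-0.047,1],[0,0,0,0,0,-0.047,1],[0,0,0,0,0,-0.047,1],[0,0,0,0,0,-0.047,1],[0,0,0,0,0,-0.047,1],[0,0,0,0,0,-0.047,1],[0,0,0,0,0,-0.047,1],[0,0,0,0,0,-0.047,1]]'
python3 -m inch '[[0,0,0,0,0,-0.024,1],[0,0,0,0,0,0,1],[0,0,0,0,0,0,1],[0,0,0,0,0,0,1],[0,0,0,0,0,0,1],[0,0,0,0,0,0,1],[0,0,0,0,0,0,1],[0,0,0,0,0,0,1]]'
python3 - <<'E'
from h import *
from scipy.spatial.transform import Rotation as Ro
np.set_printoptions(precision=4,suppress=True)
for n in ['top','side','wrist']:
    c=bot.get_calibration(n);im,d=bot.camera(n)
    cv2.imwrite(f'pics/{n}6.png',im);json.dump({k:np.array(v).tolist() for k,v in c.items()},open(f'{n}6.json','w'));np.save(f'{n}6.npy',d)
o=bot.get_obs();print(o['eef_pos'],o['joint_pos'],o['grip_width'],o['ft_force']);print(Ro.from_quat(o['tool_rot']).as_matrix())
E
```

```text
clock: 13.35
eef_pos: [0.5464, 0.0013, 0.1813]
tool_rot: [0.999, -0.044, -0.002, 0.0]
ft_force: [0.1, -0.3, -1.1]
grip_width: 0.0093
clock: 14.15
eef_pos: [0.5841, 0.0914, 0.181]
tool_rot: [0.968, 0.252, -0.002, -0.0]
ft_force: [-0.0, -0.5, -1.3]
grip_width: 0.0093
clock: 14.95
eef_pos: [0.5841, 0.0912, 0.181]
tool_rot: [0.663, 0.748, -0.002, -0.001]
ft_force: [-0.0, 0.8, -0.4]
grip_width: 0.0088
clock: 15.75
eef_pos: [0.5855, 0.0914, 0.1837]
tool_rot: [0.637, 0.771, 0.0, 0.0]
ft_force: [-0.8, -0.4, -0.7]
grip_width: 0.0089
[0.5854 0.0914 0.1836] [ 0.1548  0.4469  0.1761  1.2998  0.     -0.0343] 0.00912883329737287 [0.2035 0.4821 0.5944]
[[-0.1879  0.9822  0.0001]
 [ 0.9822  0.1879  0.    ]
 [ 0.      0.0001 -1.    ]]
```

View pics/wrist6.png

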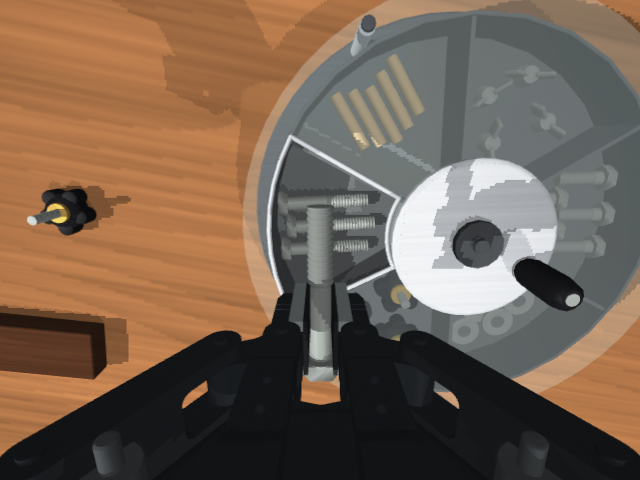

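View pics/side6.png

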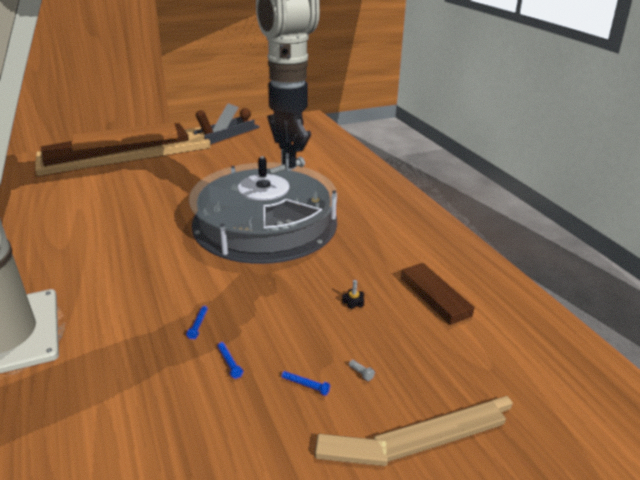

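View pics/top6.png

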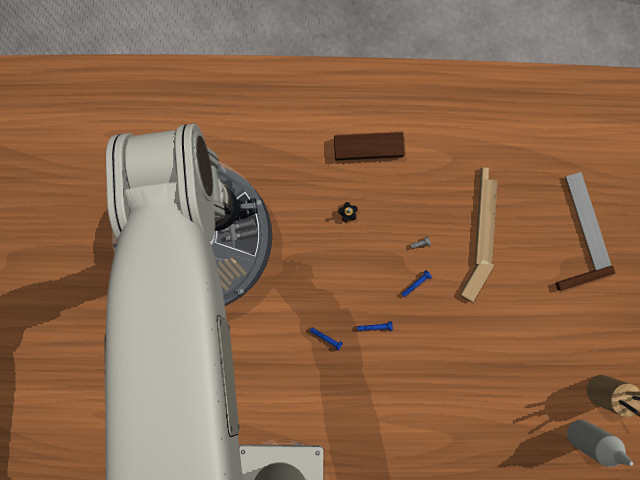

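```bash
python3 - <<'E'
from h import *
np.set_printoptions(precision=4,suppress=True)
im,d,c=load('wrist6')
P=onz(c,[(291,137),(398,199),(391,264),(281,292)],.076)[:,:2]; print(P)
print('hub',onz(c,[(479,244)],.108),'bolt tip at .19',onz(c,[(320,207),(320,372)],.19))
hub=onz(c,[(479,244)],.108)[0,:2]
for a in ([.5625,.196],hub):
  r=P-a; print(np.hypot(*r.T),np.degrees(np.arctan2(r[:,1],r[:,0])))
cv2.imwrite('pics/w6c.png',cv2.resize(im[110:390,230:500],None,fx=2.1,fy=2.1,interpolation=cv2.INTER_CUBIC))
E
```

```text
[[0.5184 0.0579]
 [0.5469 0.1426]
 [0.5976 0.1501]
 [0.6373 0.0694]]
hub [[0.5621 0.1952 0.108 ]] bolt tip at .19 [[0.5412 0.0829 0.19  ]
 [0.6185 0.0976 0.19  ]]
[0.145  0.0556 0.0578 0.1471] [-107.7164 -106.2856  -52.5941  -59.4278]
[0.1441 0.0547 0.0574 0.1465] [-107.6728 -106.1467  -51.7768  -59.1304]
```

View pics/w6c.png

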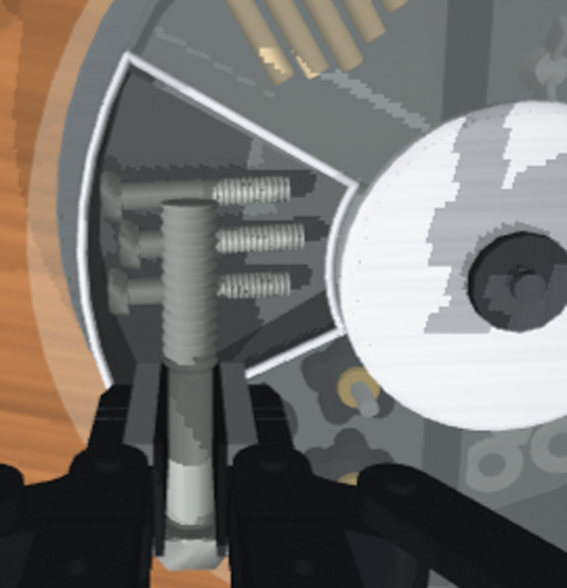

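The bolt runs from (0.541, 0.083) to (0.619, 0.098). Its middle is 107 mm from the axis and 2 mm short of the opening's centre line. I'll correct that and lower it through.

```bash
python3 -m inch '[[0,0.08,0.5,0,0,0,1],[0,0,0.8,0,0,0,1],[0,0,0.8,0,0,0,1],[0,0,0.8,0,0,0,1],[0,0,0.6,0,0,0,1],[0,0,0.5,0,0,0,1],[0,0,0.4,0,0,0,1],[0,0,0,0,0,0,1]]'
python3 - <<'E'
from h import *
im,d=bot.camera('wrist');cv2.imwrite('pics/w7.png',im);im,d=bot.camera('side');cv2.imwrite('pics/s7.png',cv2.resize(im[80:270,170:370],None,fx=3,fy=3))
o=bot.get_obs();print(o['eef_pos'],o['ft_force'])
E
```

```text
clock: 16.7
eef_pos: [0.5862, 0.0916, 0.0716]
tool_rot: [0.637, 0.771, -0.001, -0.001]
ft_force: [-0.0, 0.0, -1.3]
grip_width: 0.0095
[0.58758274 0.09178817 0.07366719] [-0.29045763  0.49933043 -1.37860618]
```

View pics/w7.png

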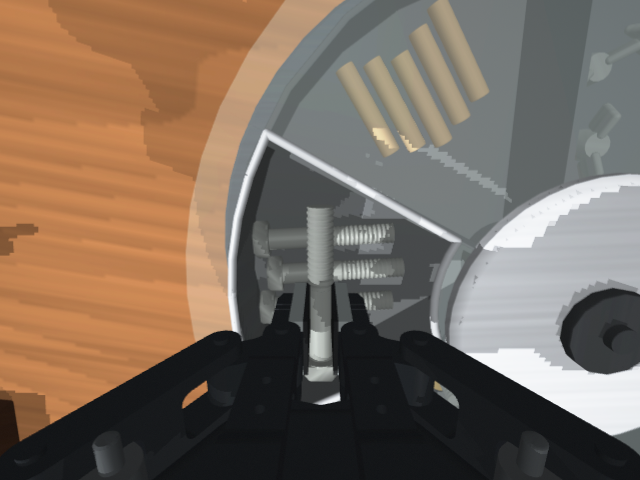

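View pics/s7.png

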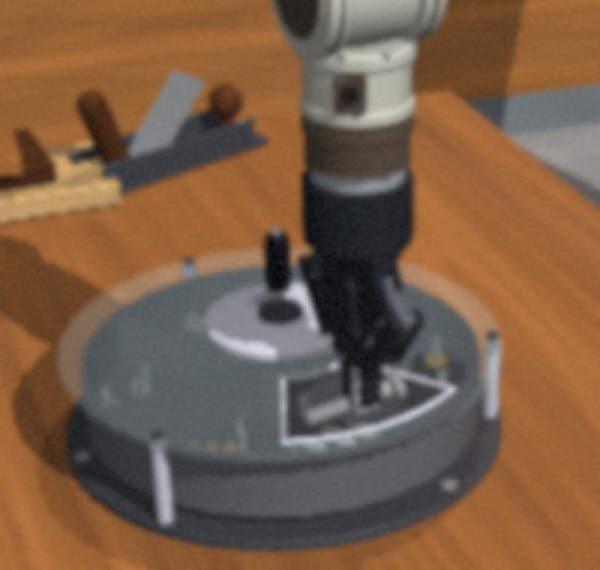

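It is clear of the lip: tail at (320,207), lip about 15 mm away, and no force. I'll lower the remaining 24 mm, then let go gently, opening only part way.

```bash
python3 -m inch '[[0,0,0.3,0,0,0,1],[0,0,0.3,0,0,0,1],[0,0,0.2,0,0,0,1],[0,0,0.15,0,0,0,1],[0,0,0,0,0,0,1],[0,0,0,0,0,0,1],[0,0,0,0,0,0,1],[0,0,0,0,0,0,1]]'
python3 - <<'E'
from h import *
im,d=bot.camera('wrist');cv2.imwrite('pics/w8.png',im)
o=bot.get_obs();print(o['eef_pos'],o['ft_force'],o['grip_width'])
E
```

```text
clock: 17.6
eef_pos: [0.5877, 0.0918, 0.0501]
tool_rot: [0.637, 0.771, 0.0, 0.0]
ft_force: [-0.4, 0.1, -0.7]
grip_width: 0.0095
[0.58763055 0.09177683 0.05011756] [-0.39975179  0.9092154  -1.47775711] 0.0089568223934951
```

View pics/w8.png

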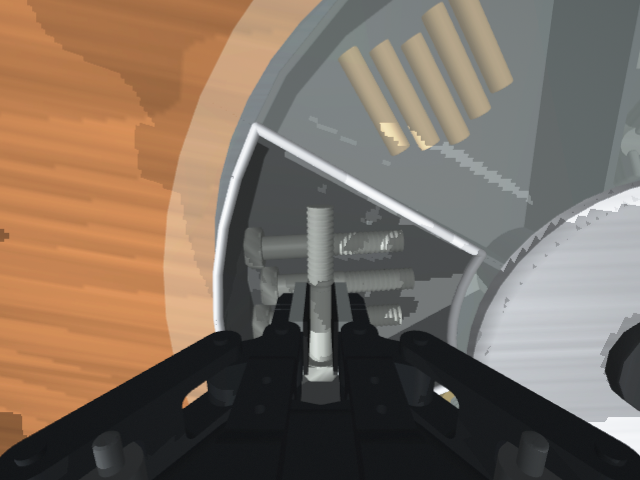

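```bash
python3 -m inch '[[0,0,0.16,0,0,0,1],[0,0,0,0,0,0,1],[0,0,0,0,0,0,0.6],[0,0,0,0,0,0,0.3],[0,0,0,0,0,0,0.2],[0,0,0,0,0,0,0.2],[0,0,0,0,0,0,0.2],[0,0,0,0,0,0,0.2]]'
python3 - <<'E'
from h import *
im,d=bot.camera('wrist');cv2.imwrite('pics/w9.png',im)
o=bot.get_obs();print(o['eef_pos'],o['ft_force'],o['grip_width'])
E
```

```text
clock: 18.45
eef_pos: [0.5874, 0.0918, 0.0459]
tool_rot: [0.637, 0.771, 0.0, 0.0]
ft_force: [0.1, 0.2, 0.0]
grip_width: 0.0342
[0.58743193 0.09175869 0.04586772] [ 0.23026706 -0.02299899  0.20693131] 0.0342599942519808
```

View pics/w9.png

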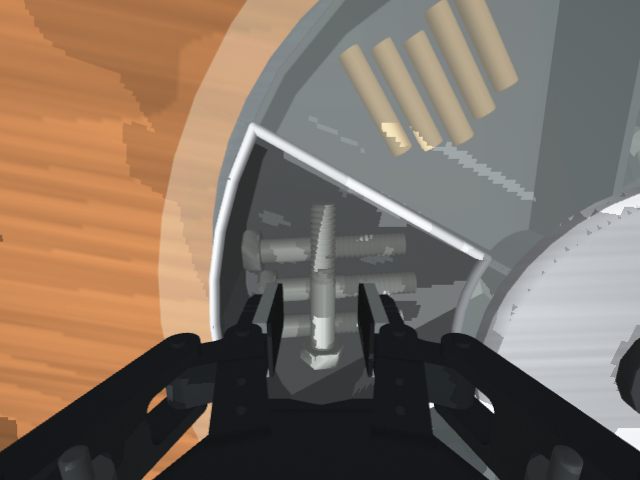

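The bolt has dropped flat across the three others, with its head at (320,355) and tail at (322,207). Backing straight up.

```bash
python3 -m inch '[[0,0,-0.3,0,0,0,0.2],[0,0,-0.6,0,0,0,0.2],[0,0,-0.8,0,0,0,0.2],[0,0,-1,0,0,0,0.2],[0,0,-1,0,0,0,0.2],[0,0,-1,0,0,0,0.2],[0,0,-1,0,0,0,0.2],[0,0,0,0,0,0,0.2]]'
python3 -m inch '[[0,1,0,0,0,0,0.2],[0,1,0,0,0,0,0.2],[0,1,0,0,0,0,0.2],[0,1,0,0,0,0,0.2],[0,0,0,0,0,0,0.2],[0,0,0,0,0,0,0.2],[0,0,0,0,0,0,0.2],[0,0,0,0,0,0,0.2]]'
python3 - <<'E'
from h import *
for n in ['top','side','wrist']:
    c=bot.get_calibration(n);im,d=bot.camera(n)
    cv2.imwrite(f'pics/{n}10.png',im);json.dump({k:np.array(v).tolist() for k,v in c.items()},open(f'{n}10.json','w'));np.save(f'{n}10.npy',d)
o=bot.get_obs();print(o['eef_pos'],o['ft_force'],o['grip_width'])
E
```

```text
clock: 19.3
eef_pos: [0.5899, 0.0922, 0.1933]
tool_rot: [0.637, 0.771, 0.003, 0.003]
ft_force: [-0.3, -0.3, 0.4]
grip_width: 0.0342
clock: 20.1
eef_pos: [0.6848, 0.1104, 0.1888]
tool_rot: [0.637, 0.771, -0.0, -0.0]
ft_force: [0.4, -0.1, 0.9]
grip_width: 0.0344
[0.68522811 0.11042616 0.18905094] [-0.58684844  0.02254872 -0.430849  ] 0.0343431798221896
```

View pics/wrist10.png

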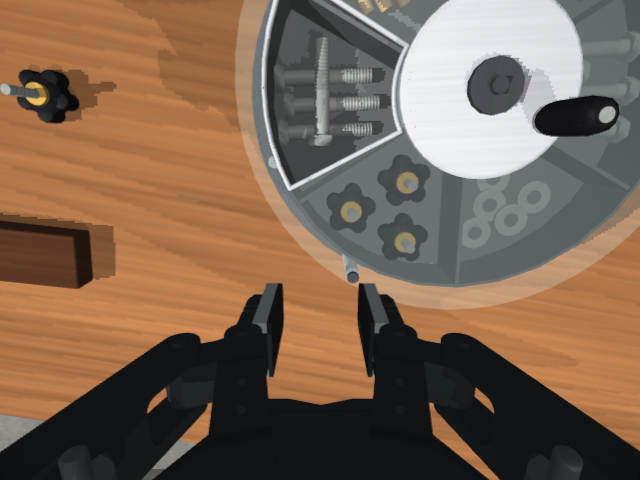

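View pics/top10.png

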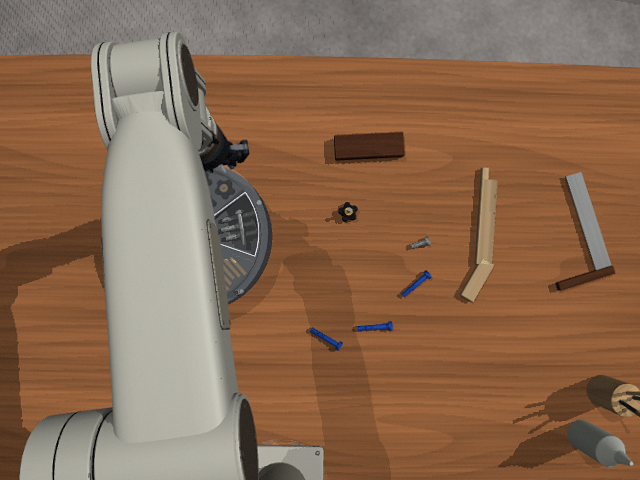

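```bash
python3 - <<'E'
from h import *
np.set_printoptions(precision=4,suppress=True)
im,d,c=load('wrist10')
print('depth pts tail..head',dpt(c,d,[(322,45),(322,70),(322,90),(322,115),(322,137)]))
e=onz(c,[(322,38),(323,145)],.042);m=e.mean(0);a=np.array([.5622,.1955]);t=np.radians(-78.5);b=a+.105*np.array([np.cos(t),np.sin(t)])
print(e,np.linalg.norm(e[1]-e[0]),m,'dist to bin mid',np.linalg.norm(m[:2]-b))
E
```

```text
depth pts tail..head [[0.5492 0.0861 0.0454]
 [0.5659 0.0893 0.045 ]
 [0.5798 0.0919 0.0459]
 [0.5976 0.0953 0.0454]
 [0.614  0.0984 0.0515]]
[[0.5438 0.085  0.042 ]
 [0.6199 0.1005 0.042 ]] 0.0776502015714522 [0.5819 0.0928 0.042 ] dist to bin mid 0.0012492779366567398
```

```bash
python3 - <<'E'
from h import *
print(bot.job_done())
E
```

```text
the job is handed in; nothing more can be done
None
```

The long steel bolt is lying in the long-bolt bin, and I handed the job in at about 20 s on the clock (limit 58 s). No verdict is reported.

**What I did:** I led the handle about 55° counter-clockwise, which brought the long-bolt bin under the opening while the bolt was still on the bench. I then picked up the steel 78 mm bolt, lowered it crosswise through the opening and let go just above the other three.

**Last checks:**
- **Bin position:** measured at about -78°, against -79° for the opening, so roughly 3 mm off.
- **Bolt position:** its middle is about 1 mm from the bin's middle, and its axis is about 19–20 mm above the bin floor. It lies level across the other three bolts, and the length measured in place was 77.7 mm.
- **Robot:** the gripper is about 0.1 m away from the bolt and well above the cover, and the wrist force is about zero.
- **Other items:** the short bolt, star knob, push stick, offcut and blue bolts show at the same place in the top picture as at the start.

**What disagreed:** the top and wrist cameras placed the carousel's axis 3–6 mm apart, so I used their average and refined it with a last look above the opening. One lowering move stopped about 24 mm higher than I intended because I added up the rows wrongly. I made that up in the next move, with no contact.

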